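# Put three pledged things back on their own pads

## Robot

A 6-joint arm with a two-finger parallel gripper is mounted at the origin on the work surface. World frame = base frame: x ahead of the robot, y to its left, z up, the work surface at z = 0. Lengths are in m, angles in degrees, forces in N, time in s.
With the tool pointing down it reaches from about 0.3 to 0.75 m from the base axis. Payload 8.5 kg.
Tool frame: the origin (TCP) lies at the very end of the fingers, on their centre line; the grasp point (between the pads) lies 19 mm behind it (env.hold_point_z is the distance from the TCP to the grasp point, in m); z points along the fingers, y is the line along which they close (so a half turn about z gives the same grasp; the last joint's range is limited). The gripper opens to 85 mm and grips with 20 to 120 N. Pads are 22 mm wide; open, the fingers measure 114 mm over their backs; the gripper's body (76 mm by 85 mm) begins 54 mm behind the grasp point. The pads swing forward as they close: fully open they stand 13 mm farther back than shut.
Start: joints at [-86.133, 21.807, 74.336, -0, 83.858, -12.336], TCP at [0.153, -0.528, 0.231] pointing down, gripper open.
Joint ranges: [-178.18, 178.18], [-50.72, 133.34], [12.68, 142.11], [-81.47, 261.47], [9.98, 163.14], [-165.26, 165.26]. Speed limits (degrees/s): [136.94, 136.94, 180, 180, 180, 180].

## Interface

Orientations are given as a 3x3 rotation matrix whose columns are the frame's x, y, z axes.
In Python, from rig import env, optics gives the robot as it stands.
- The arm moves only by the shell command python3 -m jog 'ROWS' [OPENING] [FORCE]. ROWS is JSON, a list of rows, each an object with "linear": the shift along the tool's x, y, z in units of 40 mm (1.0 is 40 mm), a list of three; "roll": the turn about the tool's z in units of 5 degrees (1.0 is 5 degrees). A call has 1 to 12 rows; each row shifts and turns the commanded pose from where the row before left it, along the tool's axes as they then stand; what a row does not reach is not made up. A row lasts 1/12 s, in which the tool goes at most 41.7 mm and 7.16 degrees, less where a joint would pass 70% of its speed; a pose out of reach is approached as far as the arm can. A call is refused whole if a number of a shift passes 1 or a number of a turn 1, either way. A call with a gripper value outside its range is refused whole. OPENING is the opening, from -1 (shut) to 1 (fully open), set as the call begins (- or left out, the last holds). The fingers move at their own pace and stop on an object; FORCE is the grip in N (left out, the last holds). Time passes only in rows, so rows that do not move let the fingers close. It gives the time, the measured TCP pose, the force, the opening and the grip force at its end, in the units of the state.
- env.observe(): the state, without advancing time (a new reading comes with each control period).
- optics.get_image(name): name is "scene" or "side" or "wrist"; returns the picture (400x640x3 uint8, red, green, blue); there is no depth.
- optics.calibration(name): a dict with "fov_y" (degrees; the focal length in pixels is half the picture's height over the tangent of half this angle, whatever the lens; pixels are square), "cx", "cy" (the principal point, pixels), "T" (4x4, takes a point from camera to world coordinates). Camera axes: x right, y down, z forward; pixel columns grow to the right and rows downward; lengths in m; the calibration is good to about 2 mm. A picture is of the moment at which its call begins: read the wrist's pose just before it. calibration takes no time and is no camera call; for the wrist camera it gives the pose at the moment of the call.
- env.close_job(): hands the job in; it is judged then, once.
The state is a dict: "time_s": time; "q": joint angles; "qvel": joint speeds; "joint_efforts": joint torques, N m; "position": TCP position; "tool_rot": TCP orientation; "ft_force": force on the tool from outside, world axes, zero at the start; "wrist_torque": the same for the moment, N m; "grip_width": finger opening in m; "gripper_force": force on a finger pad.
Only numpy, scipy, OpenCV 4.12 (cv2) and the standard library are available. Lean on these libraries where they do the work, as an engineer would, in place of code of your own. Each camera call takes 0.05 s, during which the arm holds its last target. There are 200 camera calls.

## Task

The three pledges on the appraisal counter got mixed up: move them round so that the nickel flask stands upright in the middle of the blue pad, the steel flashlight (still lens down) in the middle of the red pad and the green marble jar in the middle of the yellow pad. One pad holds only one thing, so park one of them on the empty grey pad on the way; never set anything on the bare counter, drop it or tip it over. Leave the comb, the ring box and the loupe where they lie.

Things in the scene. Friction and masses are not known exactly. Their poses are not given: they have to be found in the camera images.
- flask: Nickel hip flask standing upright, 30 mm thick (its x) by 90 mm wide (its y), flat-sided body 100 mm tall with a 25 mm round screw cap on top, 122 mm tall in all, about 0.25 kg. Origin: centre of underside, z up. Grip it across its 30 mm thickness (fingers closing along its x), between 45 and 90 mm above its underside. Starts upright near the middle of the red pad.
- flashlight: Steel pocket flashlight with black bands, upright on its lens end: head 38 mm in diameter up to 30 mm, then narrowing to a barrel 25 mm in diameter from 42 to 112 mm, 120 mm tall, about 0.18 kg. Origin: centre of its underside (lens end), z up. Round: grip the barrel from any side, between 55 and 100 mm above its underside. Starts upright near the middle of the yellow pad.
- marble_jar: Green glass marble jar with a cork top, round, 58 mm in diameter up to 68 mm, cork 36 mm in diameter, 93 mm tall in all, about 0.3 kg, closed. Origin: centre of its underside, z up. Grip its body from any side between 25 and 62 mm above its underside. Starts upright near the middle of the blue pad.
- pad_red: Red felt display pad, 100 x 100 mm, 10 mm thick, flat, fixed to the counter. Origin: centre of its underside, on the counter (z = 0); its top is 10 mm higher. z up, x and y along its edges. In the end it carries the flashlight.
- pad_blue: Blue felt display pad, 100 x 100 mm, 10 mm thick, flat, fixed to the counter. Origin: centre of its underside, on the counter (z = 0); its top is 10 mm higher. z up, x and y along its edges. In the end it carries the flask.
- pad_yellow: Yellow felt display pad, 100 x 100 mm, 10 mm thick, flat, fixed to the counter. Origin: centre of its underside, on the counter (z = 0); its top is 10 mm higher. z up, x and y along its edges. In the end it carries the marble jar.
- pad_grey: Grey felt display pad, 100 x 100 mm, 10 mm thick, flat, fixed to the counter. Origin: centre of its underside, on the counter (z = 0); its top is 10 mm higher. z up, x and y along its edges. Empty at the start, the spare place for parking one thing, and empty again in the end.
- comb: Tortoiseshell comb lying flat, a bystander, 130 mm long (its x), 32 mm wide (its y), 5 mm thick. Origin: centre of its underside. Loose; must stay where it is.
- ring_box: Closed plum-coloured ring box, a bystander, 50 x 50 mm, 38 mm tall. Origin: centre of its underside. Loose; must stay where it is.
- loupe: Jeweller's loupe, a bystander: black round eyepiece 40 mm in diameter and 28 mm tall, with a flat steel grip 12 mm tall reaching 56 mm from the eyepiece's centre along its +x. Origin: centre of the eyepiece's underside. Loose; must stay where it is.
There are look-alikes about, which are no part of the job. What is shaped like the flask but black is not meant. Of the things shaped like the marble_jar, the green one is meant.

How it is judged (in metres and radians):
On the way:
1. one of the three things stands parked on the grey pad (within 45 mm of its centre) (((horizontal distance between flask and pad_grey below 0.045 m and z of flask in the frame of pad_grey below 0.014 m and angle between flask's own z axis and vertical below 0.15 rad and linear speed of flask below 0.03 m/s) or (horizontal distance between flashlight and pad_grey below 0.045 m and z of flashlight in the frame of pad_grey below 0.014 m and angle between flashlight's own z axis and vertical below 0.15 rad and linear speed of flashlight below 0.03 m/s) or (horizontal distance between marble_jar and pad_grey below 0.045 m and z of marble_jar in the frame of pad_grey below 0.014 m and angle between marble_jar's own z axis and vertical below 0.15 rad and linear speed of marble_jar below 0.03 m/s))), for 0.2 s.
At the end, for the whole second after the job is handed in: The flask stands on the blue pad, the flashlight on the red pad and the marble jar on the yellow pad, each with its origin within 15 mm of the pad's centre, resting on the pad's top (within 4 mm), upright within 0.1 rad, released and at rest (horizontal distance between flask and pad_blue below 0.015 m and z of flask in the frame of pad_blue between 0.006 and 0.014 m and angle between each of flask, flashlight, marble_jar's own z axis and vertical below 0.1 rad and linear speed of each of flask, flashlight, marble_jar below 0.02 m/s and angular speed of each of flask, flashlight, marble_jar below 0.2 rad/s and contact force between each of flask, flashlight, marble_jar and the fingers below 0.05 N and horizontal distance between flashlight and pad_red below 0.015 m and z of flashlight in the frame of pad_red between 0.006 and 0.014 m and horizontal distance between marble_jar and pad_yellow below 0.015 m and z of marble_jar in the frame of pad_yellow between 0.006 and 0.014 m); the robot touches nothing.
It fails at once if one of the three things touches down on the bare counter (height (world z) of any of flask, flashlight, marble_jar below 0.004 m).
It fails at once if one of the three things is tipped over (more than 35 degrees) (angle between any of flask, flashlight, marble_jar's own z axis and vertical above 0.6 rad).
It fails at once if one of the three things is dropped or thrown (out of the fingers and faster than 0.5 m/s) ((linear speed of flask above 0.5 m/s and contact force between flask and the fingers below 0.1 N) or (linear speed of flashlight above 0.5 m/s and contact force between flashlight and the fingers below 0.1 N) or (linear speed of marble_jar above 0.5 m/s and contact force between marble_jar and the fingers below 0.1 N)).
It fails at once if the comb, ring box or loupe is pushed out of its place (more than 20 mm) (distance of any of comb, ring_box, loupe from where it was at the start of the episode above 0.02 m).
It also fails if it takes over 120 s, if anything falls off the work surface, if the arm or the gripper's body presses on something with over 40 N, if the wrist force passes 120 N, or if a joint passes its speed limit or range.

## Working session

There is one attempt and no reset: what is moved stays moved. The work goes in short steps, Python scripts to look and compute and a shell command to move; the robot and the scene stay as the last step left them, time stands still between calls to the robot, and variables do not carry over. Pictures are saved under pics/ and viewed, at most 14 in all, crops included, and the job is handed in when it is done.

```bash
ls; mkdir -p pics; python3 - <<'E'
from rig import env, optics
import cv2, numpy as np
for n in ("scene","side","wrist"):
    c=optics.calibration(n); print(n,c["fov_y"],c["cx"],c["cy"],np.round(c["T"],3).tolist())
    cv2.imwrite(f"pics/{n}0.png",optics.get_image(n)[:,:,::-1])
s=env.observe(); print(s["time_s"],s["position"],np.round(s["tool_rot"],3).tolist(),s["grip_width"],env.hold_point_z)
E
```

```text
pics
scene 53.53644488230187 322.5640550932693 204.4387333135474 [[0.168, 0.641, -0.749, 1.133], [0.986, -0.119, 0.119, -0.102], [-0.013, -0.758, -0.652, 0.621], [0.0, 0.0, 0.0, 1.0]]
side 53.83671710059987 320.45343978998295 200.52925386194542 [[-0.991, 0.091, -0.097, 0.567], [0.131, 0.555, -0.821, 0.866], [-0.021, -0.827, -0.562, 0.634], [0.0, 0.0, 0.0, 1.0]]
wrist 59.19279453625659 323.4881793067608 204.37596561342264 [[0.28, -0.914, -0.294, 0.229], [-0.96, -0.267, -0.084, -0.505], [-0.002, 0.306, -0.952, 0.374], [0.0, 0.0, 0.0, 1.0]]
0.15 [ 0.15345851 -0.5279322   0.230857  ] [[0.96, 0.279, -0.0], [0.279, -0.96, 0.001], [0.0, -0.001, -1.0]] 0.08524778018582084 0.0187
```

View pics/scene0.png

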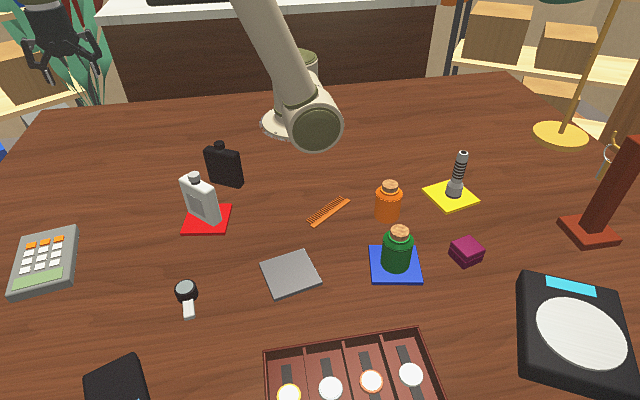

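View pics/side0.png

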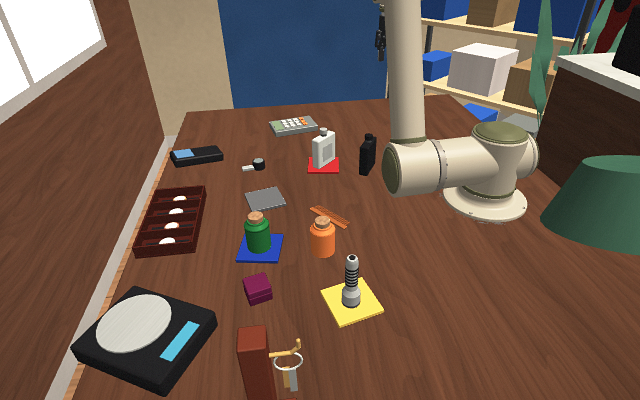

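The scene view shows the red pad with the flask at (206,218), the blue pad with the green jar at (396,265), the yellow pad with the flashlight at (451,195) and the empty grey pad at (290,273). The decoys are the orange jar at (388,200) and the black flask at (224,165). The comb is at (328,211), the ring box at (467,251) and the loupe at (186,292). The side view agrees with this.

```bash
cat > h.py <<'E'
from rig import env, optics
import cv2, numpy as np
R={"red":[((0,200,120),(4,255,255)),((176,200,120),(180,255,255))],"blue":[((108,150,80),(125,255,255))],
"yellow":[((24,150,120),(34,255,255))],"grey":[((0,0,85),(180,30,160))],"green":[((50,130,30),(75,255,200))],"plum":[((145,100,50),(172,255,200))],"orange":[((8,190,190),(16,255,255))]}
def ray(c,uv,z):
    f=200/np.tan(np.radians(c["fov_y"]/2)); uv=np.asarray(uv,float).reshape(-1,2)
    d=np.c_[(uv[:,0]-c["cx"])/f,(uv[:,1]-c["cy"])/f,np.ones(len(uv))]@c["T"][:3,:3].T
    o=c["T"][:3,3]; return (o+d*((z-o[2])/d[:,2])[:,None])[:,:2]
def mask(img,col,roi=None):
    h=cv2.cvtColor(img,cv2.COLOR_RGB2HSV); m=sum(cv2.inRange(h,np.array(a),np.array(b)) for a,b in R[col])
    if roi: r=np.zeros_like(m); x0,y0,x1,y1=roi; r[y0:y1,x0:x1]=1; m=m*r
    return m
def biggest(m):
    n,l,s,_=cv2.connectedComponentsWithStats(m); k=1+np.argmax(s[1:,4]); return (l==k).astype(np.uint8)*255
def rect(c,m,z):
    p=ray(c,np.argwhere(m>0)[:,::-1],z).astype(np.float32)*1000
    return cv2.minAreaRect(p)
E
python3 - <<'E'
from h import *
rois={"scene":{"red":(175,190,240,240),"blue":(360,235,430,290),"yellow":(415,170,485,215),"grey":(255,245,325,300),"green":(370,220,420,280),"plum":(440,230,490,270)},
"side":{"red":(300,150,345,178),"blue":(230,225,290,268),"yellow":(315,275,390,330),"grey":(240,182,290,215),"green":(235,210,280,260),"plum":(235,270,275,308)}}
for n in rois:
    c=optics.calibration(n); img=cv2.imread(f"pics/{n}0.png")[:,:,::-1].copy()
    for k,r in rois[n].items():
        z={"green":.044,"plum":.038}.get(k,.01); m=mask(img,k,r)
        if k not in("red","blue","yellow"): m=biggest(m)
        b=rect(c,m,z); print(n,k,cv2.countNonZero(m),np.round(b[0]),np.round(b[1]),round(b[2]))
a=optics.calibration("scene");b=optics.calibration("side")
for nm,u,v,z in(("flashlight top",(462,152),(352,257),.128),("flask cap",(194,174),(323,131),.13),("jar cork",(400,230),(256,216),.101),("orange cork",(390,185),(322,222),.093),("loupe",(185,286),(259,160),.028),("blackcap",(219,144),(369,138),.12),("combA",(308,222),(313,209),.005),("combB",(348,199),(348,225),.005)):
    print(nm,ray(a,u,z).round(3),ray(b,v,z).round(3))
E
```

```text
scene red 632 [ 432. -260.] [101. 103.] 81
scene blue 1109 [637. 120.] [ 99. 102.] 79
scene yellow 761 [452. 320.] [104.  98.] 15
scene grey 277 [ 606. -113.] [56. 61.] 14
scene green 247 [609. 132.] [60. 51.] 67
scene plum 831 [653. 259.] [67. 74.] 17
side red 53 [ 425. -249.] [107.  91.] 80
side blue 736 [630. 130.] [102. 101.] 81
side yellow 23 [449. 324.] [89. 98.] 14
side grey 650 [615. -80.] [ 97. 107.] 14
side green 707 [634. 123.] [ 59. 128.] 3
side plum 692 [633. 288.] [52. 79.] 16
flashlight top [[0.446 0.324]] [[0.446 0.324]]
flask cap [[ 0.423 -0.262]] [[ 0.423 -0.245]]
jar cork [[0.634 0.122]] [[0.629 0.126]]
orange cork [[0.49  0.148]] [[0.482 0.162]]
loupe [[ 0.635 -0.285]] [[ 0.629 -0.283]]
blackcap [[ 0.296 -0.216]] [[ 0.29  -0.193]]
combA [[ 0.48  -0.033]] [[ 0.484 -0.015]]
combB [[0.417 0.074]] [[0.403 0.071]]
```

```bash
python3 -m jog '[{"linear":[0,0,-0.8]},{"linear":[0,0,-0.8]},{"linear":[0.6,-0.4,-0.2]},{"linear":[0.7,-0.5,0]},{"linear":[0.7,-0.6,0]},{"linear":[0.7,-0.6,0]},{"linear":[0.7,-0.6,0]},{"linear":[0.7,-0.6,0]},{"linear":[0.7,-0.6,0]},{"linear":[0.7,-0.6,0]},{"linear":[0.7,-0.6,0]},{"linear":[0.7,-0.6,0]}]'
python3 -m jog '[{"linear":[0.7,-0.6,0]},{"linear":[0.6,-0.6,0]},{"linear":[0.3,-0.3,0]},{"linear":[0,0,0]},{"linear":[0,0,0]}]'
python3 - <<'E'
from h import *
s=env.observe(); print(s["position"],np.round(s["q"],1))
np.save("w1",optics.calibration("wrist")["T"]); cv2.imwrite("pics/w1.png",optics.get_image("wrist")[:,:,::-1])
E
```

```text
[ 0.15345851 -0.5279322   0.230857  ] [-86.1  21.8  74.4  -0.   83.9 -12.3]invalid input
invalid input
```

View pics/w1.png

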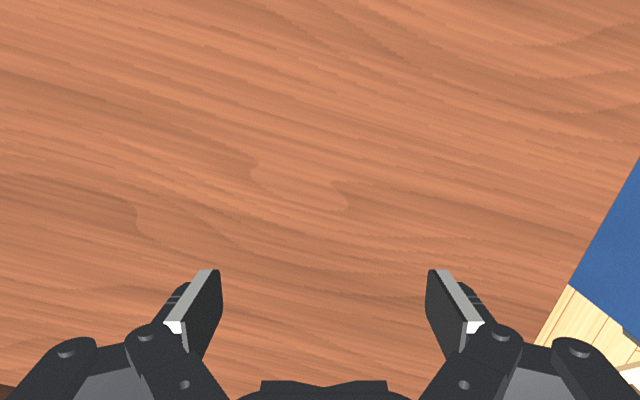

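The arm did not move: the rows were refused, probably because each needs "roll". The view shows only the fingers at (200,300) and (445,300) over bare counter, with image up along tool +x.

```bash
python3 -m jog '[{"linear":[0,0,-0.8],"roll":0},{"linear":[0,0,-0.8],"roll":0},{"linear":[0.6,-0.4,-0.2],"roll":0},{"linear":[0.7,-0.5,0],"roll":0},{"linear":[0.7,-0.6,0],"roll":0},{"linear":[0.7,-0.6,0],"roll":0},{"linear":[0.7,-0.6,0],"roll":0},{"linear":[0.7,-0.6,0],"roll":0},{"linear":[0.7,-0.6,0],"roll":0},{"linear":[0.7,-0.6,0],"roll":0},{"linear":[0.7,-0.6,0],"roll":0},{"linear":[0.7,-0.6,0],"roll":0}]'
python3 -m jog '[{"linear":[0.2,-0.6,0],"roll":0},{"linear":[0,-0.4,0],"roll":0},{"linear":[0,0,0],"roll":0},{"linear":[0,0,0],"roll":0}]'
python3 - <<'E'
from h import *
s=env.observe(); print(s["position"],np.round(s["q"],1))
np.save("w1",optics.calibration("wrist")["T"]); cv2.imwrite("pics/w2.png",optics.get_image("wrist")[:,:,::-1])
E
```

```text
time_s: 1.2
position: [0.3554, -0.2304, 0.3034]
tool_rot: [[0.96, 0.279, 0.0], [0.279, -0.96, -0.0], [0.0, 0.0, -1.0]]
ft_force: [0.2, -0.2, 1.2]
grip_width: 0.0854
gripper_force: 0.0
time_s: 1.53
position: [0.3511, -0.1916, 0.3036]
tool_rot: [[0.96, 0.28, 0.0], [0.28, -0.96, -0.001], [0.0, 0.001, -1.0]]
ft_force: [0.5, -0.7, -0.0]
grip_width: 0.0853
gripper_force: 0.0
[ 0.35105844 -0.19156893  0.30355673] [-45.7   3.4  86.9  -0.   89.6  28.1]
```

View pics/w2.png

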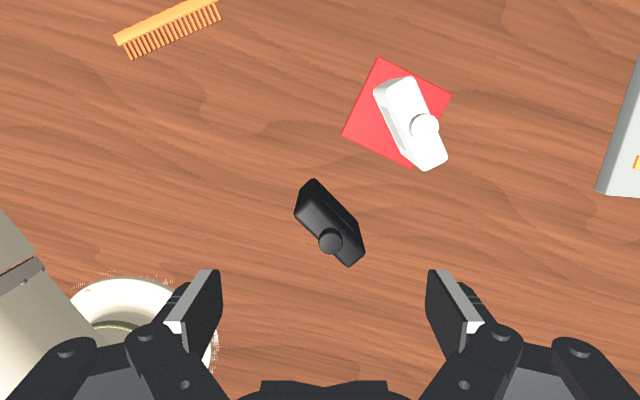

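The wrist view shows the red pad with corners at (380,57), (451,95) and (342,133), and the flask at about (410,125) with its cap at (425,125). The black decoy is at (330,225) and the comb at (165,28). I'll enlarge the flask to get its yaw.

```bash
python3 - <<'E'
import cv2
i=cv2.imread("pics/w2.png")[45:185,325:465]; cv2.imwrite("pics/w2c.png",cv2.resize(i,None,fx=4,fy=4,interpolation=cv2.INTER_CUBIC))
E
```

```text
(no output)
```

View pics/w2c.png

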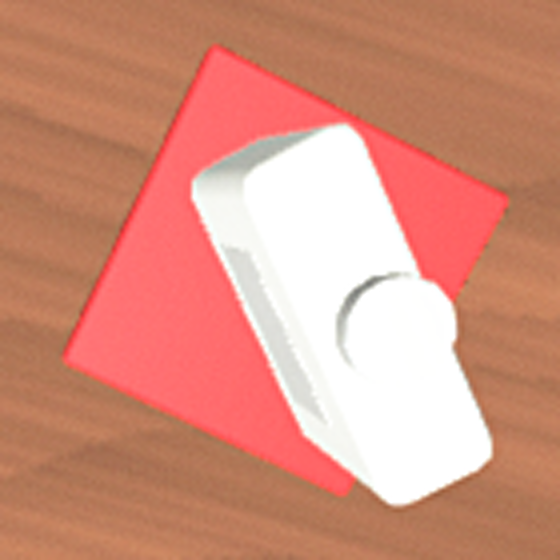

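The crop shows the pad's four corners at (215,45), (508,200), (350,495) and (65,358). The flask's top face has corners at (350,122), (242,185), (395,505) and (492,450).

```bash
python3 - <<'E'
from h import *
c=dict(optics.calibration("wrist")); c["T"]=np.load("w1.npy")
g=lambda l: np.array(l)/4+[325,45]
p=ray(c,g([(215,45),(508,200),(350,495),(65,358)]),.01); print("pad",p.mean(0),np.linalg.norm(np.roll(p,-1,0)-p,axis=1), [np.degrees(np.arctan2(*(np.roll(p,-1,0)-p)[i][::-1])) for i in range(4)])
f=ray(c,g([(350,122),(492,450),(395,505),(242,185)]),.11); d=np.roll(f,-1,0)-f
print("flask",f.mean(0),np.linalg.norm(d,axis=1),np.degrees(np.arctan2(d[:,1],d[:,0])))
print("cap",ray(c,g([(397,325)]),.132)); print("black",ray(c,[(330,240)],.122))
E
```

```text
pad [ 0.42426391 -0.26011119] [0.09838295 0.09736975 0.10005741 0.09792114] [np.float64(-99.2763421986912), np.float64(172.10218844397136), np.float64(81.05422394819654), np.float64(-8.884489895029438)]
flask [ 0.42173066 -0.2620162 ] [0.08423978 0.02595112 0.08491636 0.02710488] [-135.43519183  137.62034867   45.3618428   -43.9237532 ]
cap [[ 0.42280887 -0.26145707]]
black [[ 0.2918711  -0.21456398]]
```

Flask at (0.422, -0.262), thin axis at -45°; red pad centre at (0.425, -0.260). Now I'll move above it, with a roll of -29°.

```bash
cat > go.py <<'E'
# python3 go.py x y z [yaw of tool x]: remaining shift in tool units (rows done before roll), roll units
import sys; from h import *
a=[float(v) for v in sys.argv[1:]]; s=env.observe(); M=np.array(s["tool_rot"])
print("t",s["time_s"],"pos",np.round(s["position"],4),"yaw",round(np.degrees(np.arctan2(M[1,0],M[0,0])),2),"w",round(s["grip_width"],4),"hold",env.hold_point_z)
if len(a)>2: print("shift units",np.round(M.T@(np.array(a[:3])-s["position"])/.04,2))
if len(a)>3: print("roll units",round(-(((a[3]-np.degrees(np.arctan2(M[1,0],M[0,0]))+180)%360)-180)/5,2))
E
python3 -m jog '[{"linear":[0.4,0.73,0],"roll":0},{"linear":[0.4,0.73,0],"roll":0},{"linear":[0.41,0.73,0],"roll":0},{"linear":[0,0,0],"roll":-1},{"linear":[0,0,0],"roll":-1},{"linear":[0,0,0],"roll":-1},{"linear":[0,0,0],"roll":-1},{"linear":[0,0,0],"roll":-1},{"linear":[0,0,0],"roll":-0.8},{"linear":[0,0,0],"roll":0},{"linear":[0,0,0],"roll":0}]'
python3 go.py 0.422 -0.262 0.067 45
```

```text
time_s: 2.5
position: [0.422, -0.2634, 0.303]
tool_rot: [[0.707, 0.707, -0.0], [0.707, -0.707, 0.0], [-0.0, -0.0, -1.0]]
ft_force: [0.3, 0.0, 1.2]
grip_width: 0.0853
gripper_force: 0.0
t 2.5 pos [ 0.422  -0.2634  0.303 ] yaw 44.98 w 0.0853 hold 0.0187
shift units [ 0.03 -0.02  5.9 ]
roll units -0.0
```

```bash
python3 -m jog '[{"linear":[0,0,0.6],"roll":0},{"linear":[0,0,0.6],"roll":0},{"linear":[0,0,0.6],"roll":0},{"linear":[0,0,0.6],"roll":0},{"linear":[0,0,0.6],"roll":0},{"linear":[0,0,0.6],"roll":0},{"linear":[0,0,0.6],"roll":0},{"linear":[0,0,0.6],"roll":0},{"linear":[0,0,0.5],"roll":0},{"linear":[0,0,0.4],"roll":0},{"linear":[0,0,0.2],"roll":0},{"linear":[0,0,0],"roll":0}]'
python3 -m jog '[{"linear":[0,0,0],"roll":0},{"linear":[0,0,0],"roll":0},{"linear":[0,0,0],"roll":0},{"linear":[0,0,0],"roll":0},{"linear":[0,0,0],"roll":0},{"linear":[0,0,0],"roll":0},{"linear":[0,0,0],"roll":0},{"linear":[0,0,0],"roll":0},{"linear":[0,0,0],"roll":0},{"linear":[0,0,0],"roll":0}]' -1 40
```

```text
time_s: 3.5
position: [0.4217, -0.2622, 0.0659]
tool_rot: [[0.706, 0.708, -0.002], [0.708, -0.706, 0.002], [0.0, -0.003, -1.0]]
ft_force: [0.0, 0.1, 0.1]
grip_width: 0.0856
gripper_force: 0.0
time_s: 4.33
position: [0.4226, -0.2624, 0.0681]
tool_rot: [[0.705, 0.71, 0.001], [0.71, -0.705, -0.001], [-0.0, 0.001, -1.0]]
ft_force: [-1.2, -0.3, 5.8]
grip_width: 0.03
gripper_force: 40.4
```

```bash
python3 -m jog '[{"linear":[0,0,-0.3],"roll":0},{"linear":[0,0,-0.5],"roll":0},{"linear":[0,0,-0.6],"roll":0},{"linear":[0,0,-0.6],"roll":0},{"linear":[0,0,-0.6],"roll":0},{"linear":[0,0,-0.4],"roll":0},{"linear":[0,0,0],"roll":0},{"linear":[0,0,0],"roll":0}]'
python3 - <<'E'
from h import *
for n,u in (("scene",[(260,265),(304,250),(322,286),(275,299)]),("side",[(246,191),(276,187),(286,204),(254,210)])):
    p=ray(optics.calibration(n),u,.01); print(n,p.round(3).tolist(),p.mean(0))
E
python3 go.py 0.611 -0.084 0.2
```

```text
time_s: 5.0
position: [0.4222, -0.262, 0.187]
tool_rot: [[0.705, 0.71, 0.0], [0.71, -0.705, -0.0], [0.0, 0.0, -1.0]]
ft_force: [-0.9, 0.2, -3.0]
grip_width: 0.0298
gripper_force: 40.2
scene [[0.592, -0.146], [0.568, -0.054], [0.666, -0.032], [0.68, -0.123]] [ 0.62656207 -0.08876929]
side [[0.669, -0.13], [0.581, -0.138], [0.557, -0.044], [0.645, -0.029]] [ 0.61314306 -0.08517405]
t 5.0 pos [ 0.4222 -0.262   0.187 ] yaw 45.21 w 0.0298 hold 0.0187
shift units [ 6.48  0.21 -0.32]
```

```bash
python3 -m jog '[{"linear":[0.3,0.05,0],"roll":0},{"linear":[0.6,0,0],"roll":0},{"linear":[0.8,0.05,0],"roll":0},{"linear":[0.8,0,0],"roll":0},{"linear":[0.8,0.05,0],"roll":0},{"linear":[0.8,0.05,0],"roll":0},{"linear":[0.8,0.05,0],"roll":0},{"linear":[0.7,0.05,0],"roll":0},{"linear":[0.5,0,0],"roll":0},{"linear":[0.3,0,0],"roll":0},{"linear":[0.1,0,0],"roll":0},{"linear":[0,0,0],"roll":0}]'
python3 - <<'E'
from h import *
np.save("w3",optics.calibration("wrist")["T"]); cv2.imwrite("pics/w3.png",optics.get_image("wrist")[:,:,::-1])
cv2.imwrite("pics/side1.png",optics.get_image("side")[:,:,::-1])
E
python3 go.py 0.614 -0.086 0.069
```

```text
time_s: 6.0
position: [0.6139, -0.0855, 0.1861]
tool_rot: [[0.704, 0.71, -0.002], [0.71, -0.704, 0.001], [-0.001, -0.002, -1.0]]
ft_force: [-0.4, -0.1, -2.0]
grip_width: 0.0296
gripper_force: 40.0
t 6.1 pos [ 0.6134 -0.0867  0.1868] yaw 45.16 w 0.0294 hold 0.0187
shift units [0.03 0.   2.95]
```

View pics/w3.png

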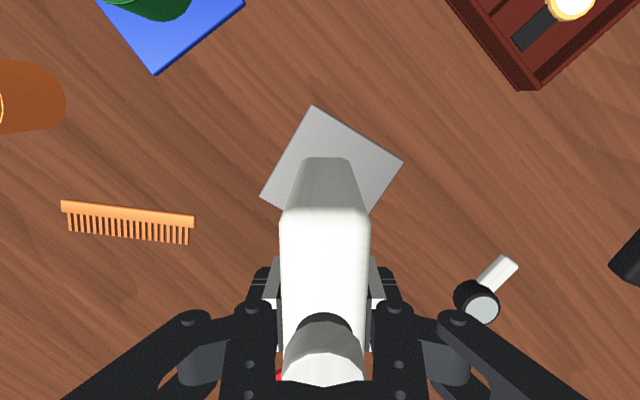

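The wrist view shows three corners of the grey pad at (312,105), (404,162) and (260,196), with the flask held above it. The loupe is at (480,300) and the comb at (128,222), both clear.

```bash
python3 - <<'E'
from h import *
c=dict(optics.calibration("wrist")); c["T"]=np.load("w3.npy")
p=ray(c,[(404,162),(260,196),(312,105)],.01); print(p.round(4).tolist(),p[:2].mean(0),np.linalg.norm(p[0]-p[1]),np.linalg.norm(p[0]-p[2]))
E
```

```text
[[0.6775, -0.1242], [0.5596, -0.0533], [0.6533, -0.0296]] [ 0.61853139 -0.08873034] 0.13761000939305434 0.09764891140194132
```

```bash
python3 -m jog '[{"linear":[0.1,0,0.3],"roll":0},{"linear":[0,0,0.5],"roll":0},{"linear":[0,0,0.5],"roll":0},{"linear":[0,0,0.5],"roll":0},{"linear":[0,0,0.4],"roll":0},{"linear":[0,0,0.3],"roll":0},{"linear":[0,0,0.2],"roll":0},{"linear":[0,0,0.1],"roll":0},{"linear":[0,0,0.1],"roll":0},{"linear":[0,0,0.04],"roll":0},{"linear":[0,0,0],"roll":0},{"linear":[0,0,0],"roll":0}]'; python3 go.py 0.614 -0.086 0.068
```

```text
time_s: 7.1
position: [0.6171, -0.0834, 0.0703]
tool_rot: [[0.705, 0.71, 0.001], [0.71, -0.705, -0.0], [0.0, 0.001, -1.0]]
ft_force: [0.7, -0.8, -1.9]
grip_width: 0.0297
gripper_force: 40.1
t 7.1 pos [ 0.6171 -0.0834  0.0703] yaw 45.2 w 0.0297 hold 0.0187
shift units [-0.1  -0.01  0.06]
```

```bash
python3 -m jog '[{"linear":[0,0,0.04],"roll":0},{"linear":[0,0,0.02],"roll":0},{"linear":[0,0,0],"roll":0},{"linear":[0,0,0],"roll":0}]'
```

```text
time_s: 7.43
position: [0.6171, -0.0833, 0.0681]
tool_rot: [[0.705, 0.71, 0.001], [0.71, -0.705, -0.0], [0.001, 0.001, -1.0]]
ft_force: [-1.3, 0.4, 4.0]
grip_width: 0.0296
gripper_force: 40.8
```

```bash
python3 -m jog '[{"linear":[0,0,0],"roll":0},{"linear":[0,0,0],"roll":0},{"linear":[0,0,0],"roll":0},{"linear":[0,0,0],"roll":0},{"linear":[0,0,0],"roll":0},{"linear":[0,0,0],"roll":0},{"linear":[0,0,0],"roll":0},{"linear":[0,0,0],"roll":0}]' 1
python3 -m jog '[{"linear":[0,0,-0.4],"roll":0},{"linear":[0,0,-0.7],"roll":0},{"linear":[0,0,-0.8],"roll":0},{"linear":[0,0,-0.8],"roll":0},{"linear":[0,0,-0.8],"roll":0},{"linear":[0,0,-0.8],"roll":0},{"linear":[0,0,-0.8],"roll":0},{"linear":[0,0,-0.7],"roll":0},{"linear":[0,0,0],"roll":0},{"linear":[0,0,0],"roll":0}]'
python3 go.py 0.4 0.24 0.3
```

```text
time_s: 8.1
position: [0.6169, -0.0833, 0.0673]
tool_rot: [[0.705, 0.71, 0.0], [0.71, -0.705, -0.0], [0.0, 0.0, -1.0]]
ft_force: [0.4, 0.5, -0.5]
grip_width: 0.0852
gripper_force: 0.0
time_s: 8.93
position: [0.6171, -0.0833, 0.3007]
tool_rot: [[0.705, 0.71, 0.003], [0.71, -0.705, -0.001], [0.001, 0.003, -1.0]]
ft_force: [0.4, -0.0, -0.0]
grip_width: 0.0855
gripper_force: 0.0
t 8.9333 pos [ 0.6171 -0.0833  0.3007] yaw 45.21 w 0.0855 hold 0.0187
shift units [ 1.91 -9.55 -0.01]
```

```bash
python3 -m jog '[{"linear":[0.1,-0.5,0],"roll":0},{"linear":[0.2,-0.9,0],"roll":0},{"linear":[0.2,-0.95,0],"roll":0},{"linear":[0.2,-0.95,0],"roll":0},{"linear":[0.2,-0.95,0],"roll":0},{"linear":[0.2,-0.95,0],"roll":0},{"linear":[0.2,-0.95,0],"roll":0},{"linear":[0.2,-0.95,0],"roll":0},{"linear":[0.2,-0.95,0],"roll":0},{"linear":[0.2,-0.9,0],"roll":0},{"linear":[0,-0.6,0],"roll":0},{"linear":[0,0,0],"roll":0}]'
python3 -m jog '[{"linear":[0,0,0],"roll":0},{"linear":[0,0,0],"roll":0}]'
python3 - <<'E'
from h import *
np.save("w4",optics.calibration("wrist")["T"]); cv2.imwrite("pics/w4.png",optics.get_image("wrist")[:,:,::-1])
E
python3 go.py 0.446 0.324 0.067
```

```text
time_s: 9.93
position: [0.396, 0.2423, 0.2983]
tool_rot: [[0.701, 0.713, -0.003], [0.713, -0.701, 0.0], [-0.002, -0.002, -1.0]]
ft_force: [0.5, 0.3, -0.3]
grip_width: 0.0854
gripper_force: 0.0
time_s: 10.1
position: [0.3994, 0.2394, 0.2985]
tool_rot: [[0.705, 0.71, -0.001], [0.71, -0.705, -0.001], [-0.001, -0.001, -1.0]]
ft_force: [0.3, -0.0, -0.5]
grip_width: 0.0851
gripper_force: 0.0
t 10.15 pos [0.3998 0.2392 0.2986] yaw 45.15 w 0.0853 hold 0.0187
shift units [ 2.33 -0.67  5.79]
```

View pics/w4.png

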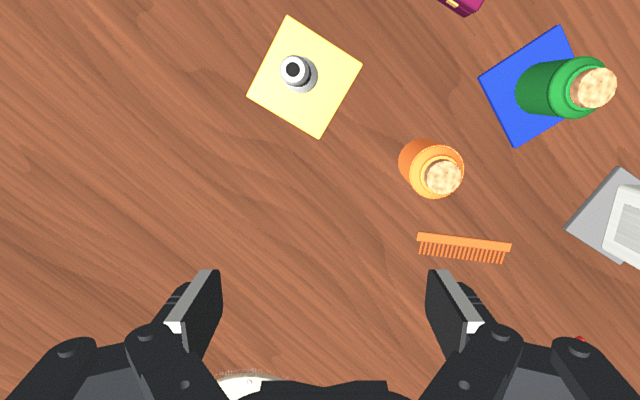

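The wrist view shows the yellow pad's corners at (288,15), (362,66), (319,139) and (247,97), and the flashlight's top at (294,70). The blue pad's corners are at (559,25), (478,78) and (516,147), with the green cork at (597,87). The flask stands on the grey pad.

```bash
python3 - <<'E'
from h import *
c=dict(optics.calibration("wrist")); c["T"]=np.load("w4.npy")
p=ray(c,[(288,15),(362,66),(319,139),(247,97)],.01); print("yellow",p.mean(0),np.linalg.norm(np.roll(p,-1,0)-p,axis=1))
print("light",ray(c,[(294,70)],.13))
p=ray(c,[(559,25),(516,147),(478,78)],.01); print("blue",p[:2].mean(0),np.linalg.norm(p[:2]-p[2],axis=1))
print("cork",ray(c,[(597,87)],.103),"orange",ray(c,[(443,177)],.093))
print("ringbox corner",ray(c,[(463,16)],0.02))
E
python3 go.py 0.446 0.324 0.067
```

```text
yellow [0.44588653 0.32010949] [0.09796134 0.09631503 0.09732258 0.09989028]
light [[0.44858851 0.325217  ]]
blue [0.63141588 0.12355147] [0.0987644 0.0977777]
cork [[0.63349164 0.12346964]] orange [[0.48180802 0.15214504]]
ringbox corner [[0.61410128 0.24545223]]
t 10.15 pos [0.3998 0.2392 0.2986] yaw 45.15 w 0.0853 hold 0.0187
shift units [ 2.33 -0.67  5.79]
```

```bash
python3 -m jog '[{"linear":[0.5,-0.2,0],"roll":0},{"linear":[0.7,-0.2,0],"roll":0},{"linear":[0.7,-0.2,0],"roll":0},{"linear":[0.45,-0.07,0],"roll":0},{"linear":[0,0,0.4],"roll":0},{"linear":[0,0,0.6],"roll":0},{"linear":[0,0,0.6],"roll":0},{"linear":[0,0,0.4],"roll":0},{"linear":[0,0,0],"roll":0},{"linear":[0,0,0],"roll":0}]'; python3 go.py 0.447 0.3245 0.066
```

```text
time_s: 10.98
position: [0.4472, 0.3246, 0.2189]
tool_rot: [[0.706, 0.709, -0.001], [0.709, -0.706, -0.001], [-0.002, -0.001, -1.0]]
ft_force: [-0.3, -0.2, 0.8]
grip_width: 0.0859
gripper_force: 0.0
t 10.9833 pos [0.4472 0.3246 0.2189] yaw 45.12 w 0.0859 hold 0.0187
shift units [0.   0.   3.82]
```

```bash
python3 -m jog '[{"linear":[0,0,0.4],"roll":0},{"linear":[0,0,0.6],"roll":0},{"linear":[0,0,0.6],"roll":0},{"linear":[0,0,0.6],"roll":0},{"linear":[0,0,0.6],"roll":0},{"linear":[0,0,0.5],"roll":0},{"linear":[0,0,0.3],"roll":0},{"linear":[0,0,0.2],"roll":0},{"linear":[0,0,0],"roll":0},{"linear":[0,0,0],"roll":0}]'
python3 -m jog '[{"linear":[0,0,0],"roll":0},{"linear":[0,0,0],"roll":0},{"linear":[0,0,0],"roll":0},{"linear":[0,0,0],"roll":0},{"linear":[0,0,0],"roll":0},{"linear":[0,0,0],"roll":0},{"linear":[0,0,0],"roll":0},{"linear":[0,0,0],"roll":0},{"linear":[0,0,0],"roll":0},{"linear":[0,0,0],"roll":0}]' -1 40
```

```text
time_s: 11.82
position: [0.4474, 0.3255, 0.0683]
tool_rot: [[0.705, 0.709, 0.001], [0.709, -0.705, 0.001], [0.001, 0.001, -1.0]]
ft_force: [0.8, 0.1, -0.1]
grip_width: 0.0853
gripper_force: 0.0
time_s: 12.65
position: [0.4467, 0.3255, 0.0677]
tool_rot: [[0.705, 0.71, 0.001], [0.71, -0.705, 0.0], [0.001, 0.0, -1.0]]
ft_force: [-1.2, -0.5, 5.7]
grip_width: 0.0237
gripper_force: 39.2
```

```bash
python3 -m jog '[{"linear":[0,0,-0.3],"roll":0},{"linear":[0,0,-0.5],"roll":0},{"linear":[0,0,-0.7],"roll":0},{"linear":[0,0,-0.7],"roll":0},{"linear":[0,0,-0.7],"roll":0},{"linear":[0,0,-0.4],"roll":0},{"linear":[0,0,-0.2],"roll":0},{"linear":[-0.2,0.2,0],"roll":0},{"linear":[-0.4,0.4,0],"roll":0},{"linear":[-0.5,0.5,0],"roll":0},{"linear":[-0.6,0.55,0],"roll":0},{"linear":[-0.6,0.55,0],"roll":0}]'
python3 -m jog '[{"linear":[-0.6,0.55,0],"roll":0},{"linear":[-0.6,0.55,0],"roll":0},{"linear":[-0.6,0.55,0],"roll":0},{"linear":[-0.6,0.55,0],"roll":0},{"linear":[-0.6,0.55,0],"roll":0},{"linear":[-0.6,0.55,0],"roll":0},{"linear":[-0.6,0.55,0],"roll":0},{"linear":[-0.6,0.55,0],"roll":0},{"linear":[-0.6,0.55,0],"roll":0},{"linear":[-0.6,0.55,0],"roll":0},{"linear":[-0.6,0.55,0],"roll":0},{"linear":[-0.6,0.5,0],"roll":0}]'
python3 -m jog '[{"linear":[-0.5,0.4,0],"roll":0},{"linear":[-0.3,0.2,0],"roll":0},{"linear":[0,0,0],"roll":0},{"linear":[0,0,0],"roll":0}]'
python3 go.py 0.426 -0.26 0.0677
```

```text
time_s: 13.65
position: [0.443, 0.1963, 0.2054]
tool_rot: [[0.704, 0.71, -0.004], [0.71, -0.704, -0.001], [-0.003, -0.002, -1.0]]
ft_force: [1.3, 0.2, -2.2]
grip_width: 0.0239
gripper_force: 39.5
time_s: 14.65
position: [0.4258, -0.1925, 0.2056]
tool_rot: [[0.705, 0.709, -0.003], [0.709, -0.705, 0.002], [-0.001, -0.003, -1.0]]
ft_force: [1.0, -0.4, -2.4]
grip_width: 0.0236
gripper_force: 39.5
time_s: 14.98
position: [0.4206, -0.2305, 0.2058]
tool_rot: [[0.706, 0.708, -0.002], [0.708, -0.706, 0.002], [0.0, -0.003, -1.0]]
ft_force: [-0.3, -0.1, -2.0]
grip_width: 0.0241
gripper_force: 39.6
t 14.9833 pos [ 0.4206 -0.2305  0.2058] yaw 45.1 w 0.0241 hold 0.0187
shift units [-0.43  0.63  3.45]
```

```bash
python3 -m jog '[{"linear":[-0.2,0.3,0],"roll":0},{"linear":[-0.23,0.33,0],"roll":0},{"linear":[0,0,0.3],"roll":0},{"linear":[0,0,0.6],"roll":0},{"linear":[0,0,0.6],"roll":0},{"linear":[0,0,0.6],"roll":0},{"linear":[0,0,0.5],"roll":0},{"linear":[0,0,0.3],"roll":0},{"linear":[0,0,0.2],"roll":0},{"linear":[0,0,0.1],"roll":0},{"linear":[0,0,0],"roll":0},{"linear":[0,0,0],"roll":0}]'
python3 - <<'E'
from h import *
cv2.imwrite("pics/scene2.png",optics.get_image("scene")[120:280,130:330,::-1].repeat(3,0).repeat(3,1))
E
python3 go.py 0.426 -0.26 0.0677
```

```text
time_s: 15.98
position: [0.4277, -0.2605, 0.0798]
tool_rot: [[0.704, 0.71, 0.001], [0.71, -0.704, -0.001], [-0.0, 0.001, -1.0]]
ft_force: [0.6, -0.1, -1.9]
grip_width: 0.0238
gripper_force: 39.6
t 16.0333 pos [ 0.4278 -0.2606  0.08  ] yaw 45.22 w 0.0239 hold 0.0187
shift units [-0.02 -0.04  0.31]
```

View pics/scene2.png

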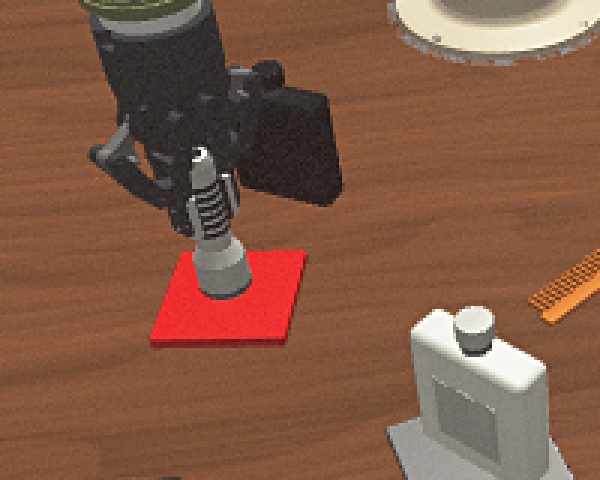

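The crop shows the flashlight upright about 12 mm above the red pad, close to its middle, with the flask upright on grey.

```bash
python3 -m jog '[{"linear":[0,0,0.12],"roll":0},{"linear":[0,0,0.1],"roll":0},{"linear":[0,0,0.05],"roll":0},{"linear":[0,0,0.03],"roll":0},{"linear":[0,0,0],"roll":0},{"linear":[0,0,0],"roll":0}]'
```

```text
time_s: 16.53
position: [0.4274, -0.2604, 0.0676]
tool_rot: [[0.705, 0.71, 0.0], [0.71, -0.705, -0.0], [-0.0, 0.0, -1.0]]
ft_force: [-1.3, 1.3, 4.1]
grip_width: 0.0238
gripper_force: 39.8
```

Contact felt; release and rise.

```bash
python3 -m jog '[{"linear":[0,0,0],"roll":0},{"linear":[0,0,0],"roll":0},{"linear":[0,0,0],"roll":0},{"linear":[0,0,0],"roll":0},{"linear":[0,0,0],"roll":0},{"linear":[0,0,0],"roll":0},{"linear":[0,0,0],"roll":0},{"linear":[0,0,0],"roll":0}]' 1
python3 -m jog '[{"linear":[0,0,-0.4],"roll":0},{"linear":[0,0,-0.7],"roll":0},{"linear":[0,0,-0.8],"roll":0},{"linear":[0,0,-0.8],"roll":0},{"linear":[0,0,-0.8],"roll":0},{"linear":[0,0,-0.8],"roll":0},{"linear":[0,0,-0.7],"roll":0},{"linear":[0,0,0],"roll":0},{"linear":[0,0,0],"roll":0}]'
python3 - <<'E'
from h import *
for n,u,v in(("scene",(175,190,240,240),0),("side",(300,150,345,178),0)):
    img=optics.get_image(n); cv2.imwrite(f"pics/{n}3.png",img[:,:,::-1]); c=optics.calibration(n)
    m=mask(img,"red",u); b=rect(c,m,.01); print(n,np.round(b[0]),np.round(b[1]))
i=cv2.imread("pics/scene3.png")[140:250,160:260]; j=cv2.imread("pics/side3.png")[110:190,285:375]
cv2.imwrite("pics/c3.png",np.hstack([cv2.resize(i,(400,440)),cv2.resize(j,(396,440))]))
E
python3 go.py 0.633 0.124 0.3
```

```text
time_s: 17.2
position: [0.4274, -0.2605, 0.0673]
tool_rot: [[0.705, 0.71, 0.0], [0.71, -0.705, -0.0], [0.0, 0.0, -1.0]]
ft_force: [-0.4, -0.2, -0.1]
grip_width: 0.0854
gripper_force: 0.0
time_s: 17.95
position: [0.4276, -0.2606, 0.2684]
tool_rot: [[0.705, 0.71, 0.002], [0.71, -0.705, -0.002], [-0.0, 0.003, -1.0]]
ft_force: [-1.4, 1.6, 0.2]
grip_width: 0.0853
gripper_force: 0.0
scene [ 432. -260.] [100. 105.]
side [ 423. -249.] [107.  95.]
t 18.05 pos [ 0.4271 -0.2601  0.2663] yaw 45.2 w 0.0857 hold 0.0187
shift units [10.44 -3.12 -0.84]
```

View pics/c3.png

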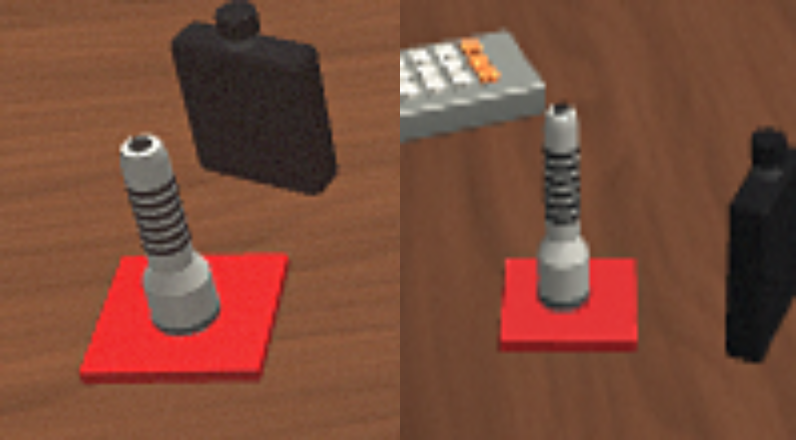

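The flashlight stands upright near the middle of the red pad in both views (base at about (182,313) left, (564,297) right). Next is the jar.

```bash
python3 -m jog '[{"linear":[0.5,-0.15,0],"roll":0},{"linear":[0.9,-0.27,0],"roll":0},{"linear":[0.9,-0.27,0],"roll":0},{"linear":[0.9,-0.27,0],"roll":0},{"linear":[0.9,-0.27,0],"roll":0},{"linear":[0.9,-0.27,0],"roll":0},{"linear":[0.9,-0.27,0],"roll":0},{"linear":[0.9,-0.27,0],"roll":0},{"linear":[0.9,-0.27,0],"roll":0},{"linear":[0.9,-0.27,0],"roll":0},{"linear":[0.9,-0.27,0],"roll":0},{"linear":[0.5,-0.15,0],"roll":0}]'
python3 -m jog '[{"linear":[0.4,-0.12,0],"roll":0},{"linear":[0,0,0.3],"roll":0},{"linear":[0,0,0.6],"roll":0},{"linear":[0,0,0.6],"roll":0},{"linear":[0,0,0.6],"roll":0},{"linear":[0,0,0.3],"roll":0},{"linear":[0,0,0],"roll":0},{"linear":[0,0,0],"roll":0}]'
python3 - <<'E'
from h import *
np.save("w5",optics.calibration("wrist")["T"]); cv2.imwrite("pics/w5.png",optics.get_image("wrist")[:,:,::-1])
E
python3 go.py 0.633 0.124 0.04
```

```text
time_s: 19.05
position: [0.6247, 0.1114, 0.265]
tool_rot: [[0.703, 0.711, -0.003], [0.711, -0.703, 0.001], [-0.002, -0.003, -1.0]]
ft_force: [0.6, -1.4, 0.4]
grip_width: 0.0858
gripper_force: 0.0
time_s: 19.72
position: [0.6316, 0.1227, 0.1701]
tool_rot: [[0.705, 0.71, -0.003], [0.71, -0.705, -0.0], [-0.002, -0.002, -1.0]]
ft_force: [0.2, -0.8, -0.0]
grip_width: 0.0849
gripper_force: 0.0
t 19.7667 pos [0.6321 0.1227 0.1713] yaw 45.2 w 0.0857 hold 0.0187
shift units [ 0.04 -0.01  3.28]
```

View pics/w5.png

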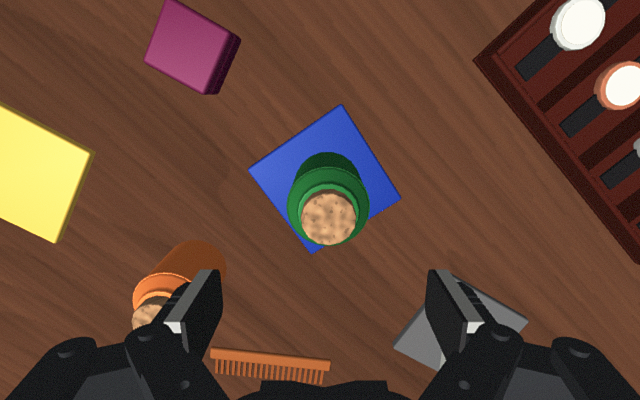

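The wrist view shows the jar's cork at (329,217) between the open fingers and the blue pad's corners at (342,104), (248,170), (400,197) and (313,254). The orange decoy is well outside the left finger.

```bash
python3 - <<'E'
from h import *
c=dict(optics.calibration("wrist")); c["T"]=np.load("w5.npy")
p=ray(c,[(342,104),(400,197),(313,254),(248,170)],.01); print("blue",p.mean(0),np.linalg.norm(np.roll(p,-1,0)-p,axis=1))
print("cork",ray(c,[(329,217)],.103)); print("yellow corners",ray(c,[(94,153),(55,243)],.01))
E
python3 -m jog '[{"linear":[0,0,0.3],"roll":0},{"linear":[0,0,0.5],"roll":0},{"linear":[0,0,0.6],"roll":0},{"linear":[0,0,0.6],"roll":0},{"linear":[0,0,0.5],"roll":0},{"linear":[0,0,0.4],"roll":0},{"linear":[0,0,0.2],"roll":0},{"linear":[0,0,0.1],"roll":0},{"linear":[0,0,0],"roll":0},{"linear":[0,0,0],"roll":0}]'
python3 go.py 0.633 0.124 0.04
```

```text
blue [0.63237674 0.12255165] [0.09639165 0.0967548  0.09864726 0.0987349 ]
cork [[0.63545619 0.12305893]]
yellow corners [[0.50926602 0.28313738]
 [0.41129164 0.26069975]]
time_s: 20.6
position: [0.6327, 0.1227, 0.0446]
tool_rot: [[0.705, 0.71, 0.002], [0.71, -0.705, 0.0], [0.001, 0.001, -1.0]]
ft_force: [-0.9, -0.0, 0.0]
grip_width: 0.0852
gripper_force: 0.0
t 20.6 pos [0.6327 0.1227 0.0446] yaw 45.21 w 0.0852 hold 0.0187
shift units [ 0.03 -0.02  0.11]
```

```bash
python3 -m jog '[{"linear":[0.05,0,0.11],"roll":0},{"linear":[0,0,0],"roll":0},{"linear":[0,0,0],"roll":0}]'
python3 -m jog '[{"linear":[0,0,0],"roll":0},{"linear":[0,0,0],"roll":0},{"linear":[0,0,0],"roll":0},{"linear":[0,0,0],"roll":0},{"linear":[0,0,0],"roll":0},{"linear":[0,0,0],"roll":0},{"linear":[0,0,0],"roll":0},{"linear":[0,0,0],"roll":0},{"linear":[0,0,0],"roll":0},{"linear":[0,0,0],"roll":0}]' -1 40
python3 -m jog '[{"linear":[0,0,-0.3],"roll":0},{"linear":[0,0,-0.5],"roll":0},{"linear":[0,0,-0.7],"roll":0},{"linear":[0,0,-0.7],"roll":0},{"linear":[0,0,-0.7],"roll":0},{"linear":[0,0,-0.4],"roll":0},{"linear":[0,0,-0.2],"roll":0},{"linear":[0,0,0],"roll":0},{"linear":[0,0,0],"roll":0}]'
python3 go.py 0.448 0.321 0.041
```

```text
time_s: 20.85
position: [0.6336, 0.1242, 0.0393]
tool_rot: [[0.704, 0.71, 0.001], [0.71, -0.704, -0.0], [0.0, 0.0, -1.0]]
ft_force: [-0.5, -0.9, -0.0]
grip_width: 0.0852
gripper_force: 0.0
time_s: 21.68
position: [0.6338, 0.124, 0.0396]
tool_rot: [[0.705, 0.71, 0.001], [0.71, -0.705, -0.0], [0.001, 0.001, -1.0]]
ft_force: [0.3, 0.2, 5.1]
grip_width: 0.0565
gripper_force: 43.6
time_s: 22.43
position: [0.6328, 0.1241, 0.178]
tool_rot: [[0.705, 0.71, -0.002], [0.71, -0.705, -0.0], [-0.001, -0.001, -1.0]]
ft_force: [-0.1, -0.8, -2.0]
grip_width: 0.057
gripper_force: 43.5
t 22.4333 pos [0.6328 0.1241 0.178 ] yaw 45.21 w 0.057 hold 0.0187
shift units [ 0.24 -6.74  3.43]
```

```bash
python3 -m jog '[{"linear":[0,-0.3,0],"roll":0},{"linear":[0,-0.6,0],"roll":0},{"linear":[0.05,-0.8,0],"roll":0},{"linear":[0.05,-0.8,0],"roll":0},{"linear":[0.05,-0.8,0],"roll":0},{"linear":[0.05,-0.8,0],"roll":0},{"linear":[0.04,-0.8,0],"roll":0},{"linear":[0,-0.8,0],"roll":0},{"linear":[0,-0.6,0],"roll":0},{"linear":[0,-0.44,0],"roll":0},{"linear":[0,0,0],"roll":0},{"linear":[0,0,0],"roll":0}]'
python3 go.py 0.448 0.321 0.041
python3 - <<'E'
from h import *
cv2.imwrite("pics/side4.png",optics.get_image("side")[:,:,::-1])
E
```

```text
time_s: 23.43
position: [0.4474, 0.3214, 0.178]
tool_rot: [[0.703, 0.711, -0.002], [0.711, -0.703, -0.001], [-0.002, -0.001, -1.0]]
ft_force: [0.7, 0.7, -2.4]
grip_width: 0.0569
gripper_force: 43.5
t 23.4333 pos [0.4474 0.3214 0.178 ] yaw 45.32 w 0.0569 hold 0.0187
shift units [0.01 0.02 3.42]
```

View pics/side4.png

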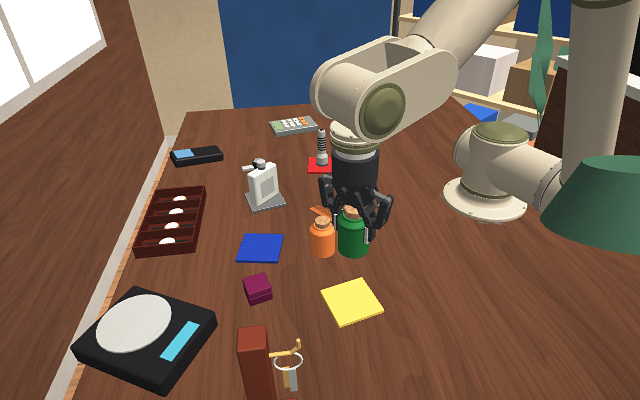

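The side view shows the jar held upright above the yellow pad, the blue pad (260,248) and yellow pad (352,302) bare, the flask on grey (264,185) and the flashlight on red (322,150). With the pads bare I can measure them cleanly.

```bash
python3 - <<'E'
from h import *
c=optics.calibration("side"); img=cv2.imread("pics/side4.png")[:,:,::-1].copy()
hsv=cv2.cvtColor(img,cv2.COLOR_RGB2HSV); print(hsv[302,352],hsv[248,260])
for k,r in(("yellow",(310,270,395,335)),("blue",(230,225,290,270))):
    x0,y0,x1,y1=r; h0=hsv[302,352] if k=="yellow" else hsv[248,260]
    m=cv2.inRange(hsv,np.array([int(h0[0])-6,90,60]),np.array([int(h0[0])+6,255,255])); q=np.zeros_like(m); q[y0:y1,x0:x1]=m[y0:y1,x0:x1]
    for z in(.01,.005): b=rect(c,biggest(q),z); print(k,z,np.round(b[0]),np.round(b[1]))
# flask cap on grey, side view
E
python3 -m jog '[{"linear":[0,0,0.3],"roll":0},{"linear":[0,0,0.6],"roll":0},{"linear":[0,0,0.6],"roll":0},{"linear":[0,0,0.6],"roll":0},{"linear":[0,0,0.5],"roll":0},{"linear":[0,0,0.3],"roll":0},{"linear":[0,0,0.1],"roll":0},{"linear":[0,0,0],"roll":0},{"linear":[0,0,0],"roll":0}]'
```

```text
[ 28 139 254] [114 193 197]
yellow 0.01 [446. 325.] [100. 103.]
yellow 0.005 [445. 321.] [101. 104.]
blue 0.01 [630. 129.] [107. 101.]
blue 0.005 [630. 123.] [107. 101.]
time_s: 24.23
position: [0.4494, 0.3206, 0.0593]
tool_rot: [[0.705, 0.709, 0.001], [0.709, -0.705, 0.0], [0.001, 0.0, -1.0]]
ft_force: [0.0, -0.6, -3.1]
grip_width: 0.0569
gripper_force: 43.5
```

```bash
python3 -m jog '[{"linear":[0,-0.04,0.2],"roll":0},{"linear":[0,0,0.14],"roll":0},{"linear":[0,0,0.06],"roll":0},{"linear":[0,0,0.04],"roll":0},{"linear":[0,0,0.04],"roll":0},{"linear":[0,0,0],"roll":0},{"linear":[0,0,0],"roll":0}]'
```

```text
time_s: 24.82
position: [0.4478, 0.3221, 0.0399]
tool_rot: [[0.705, 0.71, 0.0], [0.71, -0.705, 0.0], [0.0, 0.0, -1.0]]
ft_force: [0.0, -0.4, -2.3]
grip_width: 0.057
gripper_force: 43.7
```

```bash
python3 -m jog '[{"linear":[0,0,0.03],"roll":0},{"linear":[0,0,0],"roll":0},{"linear":[0,0,0],"roll":0}]'; python3 -m jog '[{"linear":[0,0,0],"roll":0},{"linear":[0,0,0],"roll":0}]'
```

```text
time_s: 25.07
position: [0.4479, 0.3221, 0.0395]
tool_rot: [[0.705, 0.71, 0.001], [0.71, -0.705, 0.0], [0.001, 0.0, -1.0]]
ft_force: [-2.1, -1.2, 6.6]
grip_width: 0.057
gripper_force: 44.3
time_s: 25.23
position: [0.4479, 0.3221, 0.0395]
tool_rot: [[0.705, 0.71, 0.001], [0.71, -0.705, 0.0], [0.001, 0.0, -1.0]]
ft_force: [-2.0, -1.3, 7.1]
grip_width: 0.057
gripper_force: 44.3
```

Landed. Release, rise, then look.

```bash
python3 -m jog '[{"linear":[0,0,0],"roll":0},{"linear":[0,0,0],"roll":0},{"linear":[0,0,0],"roll":0},{"linear":[0,0,0],"roll":0},{"linear":[0,0,0],"roll":0},{"linear":[0,0,0],"roll":0},{"linear":[0,0,0],"roll":0},{"linear":[0,0,0],"roll":0}]' 1
python3 -m jog '[{"linear":[0,0,-0.4],"roll":0},{"linear":[0,0,-0.7],"roll":0},{"linear":[0,0,-0.8],"roll":0},{"linear":[0,0,-0.8],"roll":0},{"linear":[0,0,-0.8],"roll":0},{"linear":[0,0,-0.8],"roll":0},{"linear":[0,0,-0.8],"roll":0},{"linear":[0,0,-0.5],"roll":0},{"linear":[0,0,0],"roll":0},{"linear":[0,0,0],"roll":0}]'
python3 - <<'E'
from h import *
np.save("w6",optics.calibration("wrist")["T"]); cv2.imwrite("pics/w6.png",optics.get_image("wrist")[:,:,::-1])
E
python3 go.py 0.57 -0.15 0.26
```

```text
time_s: 25.9
position: [0.4477, 0.322, 0.0385]
tool_rot: [[0.705, 0.71, -0.0], [0.71, -0.705, -0.0], [-0.0, -0.0, -1.0]]
ft_force: [-0.1, 0.0, -0.6]
grip_width: 0.0857
gripper_force: 0.0
time_s: 26.73
position: [0.4477, 0.3221, 0.2631]
tool_rot: [[0.705, 0.71, 0.002], [0.71, -0.705, 0.001], [0.002, 0.001, -1.0]]
ft_force: [-0.5, 0.1, -1.9]
grip_width: 0.0853
gripper_force: 0.0
t 26.7833 pos [0.4474 0.3219 0.2619] yaw 45.2 w 0.0858 hold 0.0187
shift units [-6.21 10.49  0.05]
```

View pics/w6.png

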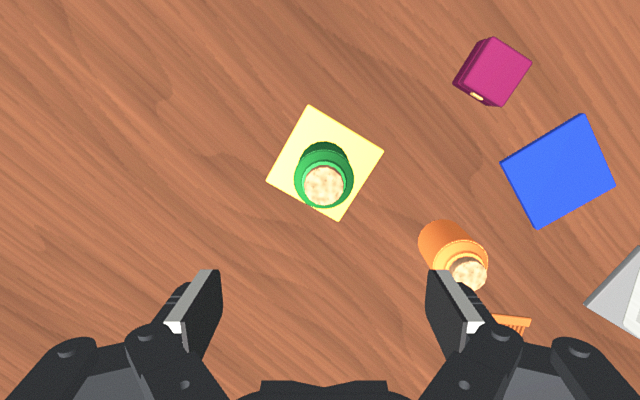

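The jar stands on the yellow pad (cork at (324,184); pad corners (308,104), (384,151), (340,221), (266,181)). The blue pad is bare, with corners at (584,113), (616,183), (537,229) and (500,162).

```bash
python3 - <<'E'
from h import *
c=dict(optics.calibration("wrist")); c["T"]=np.load("w6.npy")
print("yellow",ray(c,[(308,104),(384,151),(340,221),(266,181)],.01).mean(0),"cork",ray(c,[(324,184)],.103))
print("blue",ray(c,[(584,113),(616,183),(537,229),(500,162)],.01).mean(0))
E
python3 -m jog '[{"linear":[-0.2,0.5,0],"roll":0},{"linear":[-0.38,0.92,0],"roll":0},{"linear":[-0.38,0.92,0],"roll":0},{"linear":[-0.38,0.92,0],"roll":0},{"linear":[-0.38,0.92,0],"roll":0},{"linear":[-0.38,0.92,0],"roll":0},{"linear":[-0.38,0.92,0],"roll":0},{"linear":[-0.38,0.92,0],"roll":0},{"linear":[-0.38,0.92,0],"roll":0},{"linear":[-0.38,0.92,0],"roll":0},{"linear":[-0.38,0.92,0],"roll":0},{"linear":[-0.2,0.45,0],"roll":0}]'
python3 -m jog '[{"linear":[0,0,0.3],"roll":0},{"linear":[0,0,0.6],"roll":0},{"linear":[0,0,0.6],"roll":0},{"linear":[0,0,0.3],"roll":0},{"linear":[0,0,0],"roll":0},{"linear":[0,0,0],"roll":0}]'
python3 go.py 0.617 -0.083 0.068
```

```text
yellow [0.44683306 0.3207786 ] cork [[0.44812128 0.32303578]]
blue [0.63193892 0.12514775]
time_s: 27.78
position: [0.618, -0.0874, 0.2599]
tool_rot: [[0.707, 0.707, -0.003], [0.707, -0.707, 0.0], [-0.002, -0.003, -1.0]]
ft_force: [0.5, 0.7, -0.1]
grip_width: 0.0858
gripper_force: 0.0
time_s: 28.28
position: [0.617, -0.0832, 0.1893]
tool_rot: [[0.705, 0.71, -0.003], [0.71, -0.705, 0.001], [-0.001, -0.003, -1.0]]
ft_force: [1.0, 0.3, 0.3]
grip_width: 0.0852
gripper_force: 0.0
t 28.2833 pos [ 0.617  -0.0832  0.1893] yaw 45.2 w 0.0852 hold 0.0187
shift units [0.01 0.   3.03]
```

```bash
python3 -m jog '[{"linear":[0,0,0.3],"roll":0},{"linear":[0,0,0.5],"roll":0},{"linear":[0,0,0.6],"roll":0},{"linear":[0,0,0.6],"roll":0},{"linear":[0,0,0.5],"roll":0},{"linear":[0,0,0.3],"roll":0},{"linear":[0,0,0.2],"roll":0},{"linear":[0,0,0],"roll":0},{"linear":[0,0,0],"roll":0}]'
python3 -m jog '[{"linear":[0,0,0],"roll":0},{"linear":[0,0,0],"roll":0},{"linear":[0,0,0],"roll":0},{"linear":[0,0,0],"roll":0},{"linear":[0,0,0],"roll":0},{"linear":[0,0,0],"roll":0},{"linear":[0,0,0],"roll":0},{"linear":[0,0,0],"roll":0},{"linear":[0,0,0],"roll":0},{"linear":[0,0,0],"roll":0}]' -1 40
python3 -m jog '[{"linear":[0,0,-0.3],"roll":0},{"linear":[0,0,-0.5],"roll":0},{"linear":[0,0,-0.6],"roll":0},{"linear":[0,0,-0.6],"roll":0},{"linear":[0,0,-0.6],"roll":0},{"linear":[0,0,-0.4],"roll":0},{"linear":[0,0,0],"roll":0},{"linear":[0,0,0],"roll":0}]'
python3 go.py 0.632 0.124 0.068
```

```text
time_s: 29.03
position: [0.6179, -0.0834, 0.0714]
tool_rot: [[0.705, 0.71, 0.001], [0.71, -0.705, -0.0], [0.001, 0.001, -1.0]]
ft_force: [-0.6, -0.3, 0.6]
grip_width: 0.0851
gripper_force: 0.0
time_s: 29.87
position: [0.6177, -0.0833, 0.071]
tool_rot: [[0.705, 0.71, 0.001], [0.71, -0.705, -0.0], [0.0, 0.001, -1.0]]
ft_force: [1.1, -0.3, 5.3]
grip_width: 0.0297
gripper_force: 41.0
time_s: 30.53
position: [0.6172, -0.0832, 0.1898]
tool_rot: [[0.705, 0.71, -0.001], [0.71, -0.705, 0.0], [-0.0, -0.001, -1.0]]
ft_force: [-1.0, 0.1, -3.2]
grip_width: 0.0296
gripper_force: 40.3
t 30.5333 pos [ 0.6172 -0.0832  0.1898] yaw 45.2 w 0.0296 hold 0.0187
shift units [ 3.94 -3.38  3.05]
```

```bash
python3 -m jog '[{"linear":[0.2,-0.18,0],"roll":0},{"linear":[0.4,-0.35,0],"roll":0},{"linear":[0.6,-0.5,0],"roll":0},{"linear":[0.6,-0.5,0],"roll":0},{"linear":[0.6,-0.5,0],"roll":0},{"linear":[0.6,-0.5,0],"roll":0},{"linear":[0.5,-0.45,0],"roll":0},{"linear":[0.3,-0.25,0],"roll":0},{"linear":[0.14,-0.15,0],"roll":0},{"linear":[0,0,0],"roll":0},{"linear":[0,0,0],"roll":0}]'
python3 -m jog '[{"linear":[0,0,0.3],"roll":0},{"linear":[0,0,0.5],"roll":0},{"linear":[0,0,0.6],"roll":0},{"linear":[0,0,0.5],"roll":0},{"linear":[0,0,0.4],"roll":0},{"linear":[0,0,0.2],"roll":0},{"linear":[0,0,0.1],"roll":0},{"linear":[0,0,0],"roll":0},{"linear":[0,0,0],"roll":0}]'
python3 go.py 0.632 0.124 0.071
python3 - <<'E'
from h import *
i=optics.get_image("scene")[170:300,340:470,::-1]; j=optics.get_image("side")[160:290,210:340,::-1]
cv2.imwrite("pics/c7.png",np.hstack([cv2.resize(i,(390,390)),cv2.resize(j,(390,390))]))
E
```

```text
time_s: 31.45
position: [0.6324, 0.1232, 0.1898]
tool_rot: [[0.705, 0.71, -0.001], [0.71, -0.705, -0.001], [-0.001, -0.0, -1.0]]
ft_force: [-0.1, -0.7, -2.4]
grip_width: 0.0296
gripper_force: 40.1
time_s: 32.2
position: [0.6331, 0.1233, 0.0874]
tool_rot: [[0.705, 0.709, 0.001], [0.709, -0.705, -0.0], [0.001, 0.001, -1.0]]
ft_force: [-0.2, 0.2, -2.0]
grip_width: 0.0292
gripper_force: 40.1
t 32.2 pos [0.6331 0.1233 0.0874] yaw 45.17 w 0.0292 hold 0.0187
shift units [-0.01 -0.03  0.41]
```

View pics/c7.png

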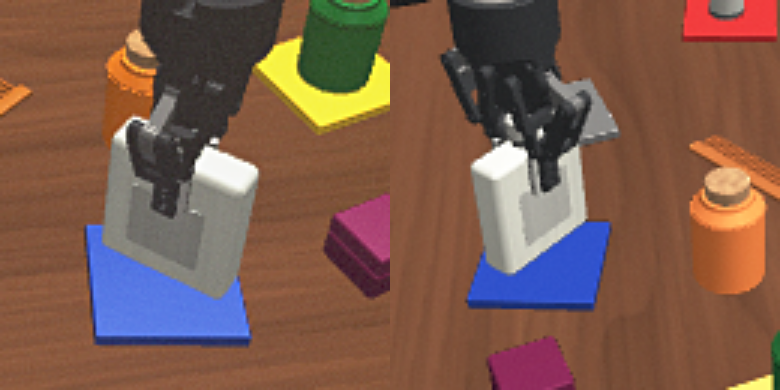

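The flask hangs upright about 16 mm above the blue pad and is roughly centred in both views. I'll lower it to contact.

```bash
python3 -m jog '[{"linear":[0,0,0.15],"roll":0},{"linear":[0,0,0.12],"roll":0},{"linear":[0,0,0.06],"roll":0},{"linear":[0,0,0.04],"roll":0},{"linear":[0,0,0.03],"roll":0},{"linear":[0,0,0],"roll":0},{"linear":[0,0,0],"roll":0}]'; python3 -m jog '[{"linear":[0,0,0.02],"roll":0},{"linear":[0,0,0],"roll":0},{"linear":[0,0,0],"roll":0}]'
```

```text
time_s: 32.88
position: [0.6325, 0.1238, 0.071]
tool_rot: [[0.705, 0.71, 0.0], [0.71, -0.705, -0.0], [0.0, 0.0, -1.0]]
ft_force: [-2.1, -1.7, 2.6]
grip_width: 0.0291
gripper_force: 40.8
time_s: 33.13
position: [0.6325, 0.1238, 0.071]
tool_rot: [[0.704, 0.71, 0.001], [0.71, -0.704, -0.0], [0.0, 0.001, -1.0]]
ft_force: [-5.8, -0.7, 8.9]
grip_width: 0.0297
gripper_force: 41.4
```

```bash
python3 -m jog '[{"linear":[0,0,0],"roll":0},{"linear":[0,0,0],"roll":0},{"linear":[0,0,0],"roll":0},{"linear":[0,0,0],"roll":0},{"linear":[0,0,0],"roll":0},{"linear":[0,0,0],"roll":0},{"linear":[0,0,0],"roll":0},{"linear":[0,0,0],"roll":0}]' 1
python3 -m jog '[{"linear":[0,0,-0.4],"roll":0},{"linear":[0,0,-0.7],"roll":0},{"linear":[0,0,-0.8],"roll":0},{"linear":[0,0,-0.8],"roll":0},{"linear":[0,0,-0.8],"roll":0},{"linear":[0,0,-0.8],"roll":0},{"linear":[-0.5,0,-0.5],"roll":0},{"linear":[-0.8,0,0],"roll":0},{"linear":[-0.8,0,0],"roll":0},{"linear":[-0.5,0,0],"roll":0},{"linear":[0,0,0],"roll":0},{"linear":[0,0,0],"roll":0}]'
python3 - <<'E'
from h import *
np.save("w8",optics.calibration("wrist")["T"]); cv2.imwrite("pics/w8.png",optics.get_image("wrist")[:,:,::-1])
i=optics.get_image("scene")[130:310,160:500,::-1]
cv2.imwrite("pics/c8.png",np.vstack([cv2.imread("pics/w8.png")[:,:][0:250,80:600],cv2.resize(i,(520,275))]))
E
```

```text
time_s: 33.8
position: [0.6325, 0.1238, 0.0696]
tool_rot: [[0.705, 0.71, -0.0], [0.71, -0.705, 0.0], [-0.0, -0.0, -1.0]]
ft_force: [-1.0, 0.3, -1.0]
grip_width: 0.0855
gripper_force: 0.0
time_s: 34.8
position: [0.559, 0.0496, 0.2623]
tool_rot: [[0.706, 0.709, 0.001], [0.709, -0.706, 0.0], [0.001, 0.001, -1.0]]
ft_force: [-0.5, 0.4, -0.0]
grip_width: 0.0854
gripper_force: 0.0
```

View pics/c8.png

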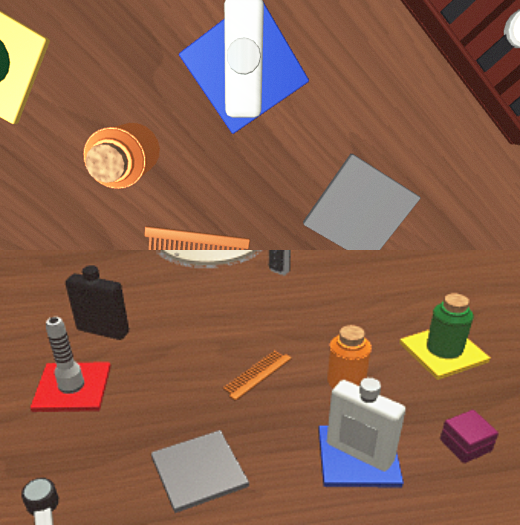

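All three stand upright on their pads. In the wrist half the flask's cap is at (323,56) in full-image pixels, with opposite blue corners at (260,58) and (388,80). A last numeric check before handing in.

```bash
python3 - <<'E'
from h import *
c=dict(optics.calibration("wrist")); c["T"]=np.load("w8.npy")
print("blue",ray(c,[(260,58),(388,80)],.01).mean(0),"cap",ray(c,[(323,56)],.132))
for n,u,b in(("scene",(195.5,176),(205.5,218)),("side",(321.6,129.5),(322,164.5))): k=optics.calibration(n); print("light top",ray(k,u,.13),"base",ray(k,b,.01))
E
```

```text
blue [0.630567   0.12133895] cap [[0.63088504 0.123648  ]]
light top [[ 0.43074839 -0.25847949]] base [[ 0.42910159 -0.26229041]]
light top [[ 0.42556101 -0.2570351 ]] base [[ 0.42735247 -0.25118692]]
```

```bash
python3 -c "
from rig import env
print(env.close_job())"
```

```text
the job is handed in; nothing more can be done
None
```

I've handed the job in: the flask stands on blue, the flashlight (lens down) on red and the jar on yellow, each measured within about 5 mm of its pad's centre; the flask was parked on grey on the way, but no verdict was returned.

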